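# Clear down the bench after a soap batch

## Robot

A 6-joint arm with a two-finger parallel gripper is mounted at the origin on a cart in front of the work surface, level with it; the furniture and walls round the work are solid. World frame = base frame: x ahead of the robot, y to its left, z up, the work surface at z = 0. Lengths are in mm, angles in rad, forces in N, time in s.
With the tool pointing down it reaches from about 300 to 775 mm from the base axis. Payload 14.6 kg.
Tool frame: the origin (TCP) lies midway between the tips of the shut fingers; the grasp point (between the pads) lies 19 mm behind it; z points along the fingers, y is the line along which they close (so a half turn about z gives the same grasp; the last joint's range is limited). The gripper opens to 94 mm and grips with 3 to 60 N. Pads are 16 mm wide; open, the fingers measure 119 mm over their backs; the gripper's body (75 mm by 177 mm) begins 78 mm behind the grasp point.
Start: joints at [1.256, 0.3, 1.521, -0, 1.321, -0.067], TCP at [134.897, 533.19, 205.446] pointing down, gripper open.
Joint ranges: [-3.03, 3.03], [-0.79, 2.21], [0.23, 2.52], [-1.04, 4.18], [0, 3.07], [-2.55, 2.55]. Speed limits (rad/s): [2.22, 2.22, 2.57, 3.14, 3.14, 3.14].

## Interface

Orientations are given as [roll, pitch, yaw] about the fixed x, y, z axes, in that order (R = Rz(yaw) Ry(pitch) Rx(roll)).
In Python, from cell import manip gives the robot as it stands.
- The arm moves only by the shell command python3 -m creep 'ROWS' [OPENING] [FORCE]. ROWS is text: rows parted by semicolons, each of 6 numbers parted by spaces: the shift along the tool's x, y, z normalised to -1 to 1, where 1 is 4 cm, then the turn, a rotation vector about the tool's x, y, z normalised to -1 to 1, where 1 is pi rad. In form: dx dy dz ax ay az; .... A call has 1 to 20 rows; each row shifts and turns the commanded pose from where the row before left it, along the tool's axes as they then stand; what a row does not reach is not made up. A row lasts 1/8 s, in which the tool goes at most 62.5 mm and 10.7 degrees, less where a joint would pass 70% of its speed; a pose out of reach is approached as far as the arm can. A call with a number of a shift or a turn outside -1 to 1 is refused whole. A call with a gripper value outside its range is refused whole. OPENING is the closure, from 0 (fully open) to 1 (shut), set as the call begins (- or left out, the last holds). The fingers move at their own pace and stop on an object; FORCE is the grip in N (left out, the last holds). Time passes only in rows, so rows that do not move let the fingers close. It gives the time, the measured TCP pose, the force, the opening and the grip force at its end, in the units of the state.
- manip.read_state(): the state, without advancing time (a new reading comes with each control period).
- manip.camera(name): name is "side" or "top" or "wrist"; returns a dict with "color" (400x640x3 uint8, red, green, blue), "range_z" (400x640 float32, mm along the optical axis (not along the pixel's ray), 0 where there is no reading), "camera_matrix" (3x3 intrinsics, pixels), "k1" (the pictures are not rectified: a ray, as slopes to the right and down, at radius r is drawn at 1 + k1 r^2 times it, then the intrinsics apply), "T" (4x4, takes a point from camera to world coordinates). Camera axes: x right, y down, z forward; pixel columns grow to the right and rows downward; lengths in mm; the calibration is good to about 2 mm. A picture is of the moment at which its call begins.
- manip.sign_off(): hands the job in; it is judged then, once.
The state is a dict: "clock": time; "joints": joint angles; "qd": joint speeds; "effort": joint torques, N m; "eef_pos": TCP position; "eef_rot": TCP orientation; "wrist_force": force on the tool from outside, world axes, zero at the start; "moment": the same for the moment, N m; "finger_gap": finger opening in mm; "finger_force": force on a finger pad.
Only numpy, scipy, OpenCV 4.12 (cv2) and the standard library are available. Lean on these libraries where they do the work, as an engineer would, in place of code of your own. Each camera call takes 0.05 s, during which the arm holds its last target. There are 200 camera calls.

## Task

Clear the bench after the soap batch by sorting what was left out: stand the two small dropper bottles upright in the free holes of the wooden bottle rack (one of them has been parked in the curing tray and blocks a bay), lay the two cut soap bars flat on the slatted curing tray, one in each bay so that they do not touch, and put the used powder scoop in the milky plastic washing-up bowl. Leave the stamp and the screw-capped bottle already in the rack standing where they are.

Things in the scene. Friction and masses are not known exactly. Their poses are not given: they have to be found in the camera images.
- dropper_1: small round amber dropper bottle with a black collar and rubber teat, standing upright loose on the bench. Glass body 31 mm diameter up to z 50, shoulder to z 61, collar and teat 20 mm diameter or less from there to its top at z 98. Origin: centre of its underside, z up along the bottle. Its twin is dropper_2; either may go in either free hole.
- dropper_2: the other amber dropper bottle, same shape and size as dropper_1; it stands parked on the slats of the curing tray, in the bay at the tray's y +49, and has to leave before a bar can lie there
- bar_1: cut cream soap bar, a loose block 72 (x) x 54 (y) x 30 (z) mm lying flat on the bench. Origin: centre of its underside, x along its length, z up. Either bar may go in either bay.
- bar_2: the other cut cream soap bar, 69 (x) x 51 (y) x 30 (z) mm, axes as bar_1
- scoop: loose peach plastic powder scoop standing on the bench: an open round cup 42 mm across and 26 mm tall whose axis is at x 0, y +18 mm, and a flat handle 10 mm wide at height z 19 to 25 that runs from the cup out to y -40 (79 mm over all). Origin: on the underside at the middle of the overall length, z up.
- bottle_rack: pale wooden rack, fixed, 78 (x) x 216 (y) mm. Origin: centre of its underside, z up. Base board whose top, on which the bottles stand, is at z 10; above it a board whose top is at z 42 with three round through holes of 48 mm diameter at x 0 and y -64, 0 and +64; end cheeks 10 mm thick up to z 50. The middle hole (y 0) holds the brown_bottle, the two outer holes are free.
- curing_tray: low slatted wooden tray, fixed, 86 (x) x 202 (y) mm. Origin: centre of its underside, z up. The slats' top is at z 14; a rail 6 mm thick with its top at z 22 runs all round, and a divider of the same size across the middle (y 0). This leaves two bays, each 74 (x) x 92 (y) mm, centred at x 0, y -49 and x 0, y +49; a bar lies in a bay with its length along the tray's y.
- wash_bowl: round milky plastic bowl, fixed, rim 165 mm across at z 55, flat inner floor about 116 mm across at z 3, sides sloping outward. Origin: centre of its underside, z up. (In the room: a cooker hood hangs over the back of the bench: its lower front edge is at world x 0.61, z 0.46, from y -0.40 to y +0.20, so keep the arm's wrist in front of it when swinging from side to side.)
- brown_bottle: amber bottle with a plain black screw cap, 36 mm diameter, 100 mm tall, standing loose in the middle hole of the bottle_rack; it stays there. Origin: centre of its underside, z up.
- stamp: turned wooden soap stamp, 39 mm diameter, 60 mm tall, standing loose on the bench among the things; leave it standing there. Origin: centre of its underside, z up.

How it is judged (in metres and radians):
At the end, for the whole second after the job is handed in: Droppers upright (0.12 rad) on the rack's base, each in a hole; bars flat (0.08 rad) on the slats, one per bay, within 14 mm of its centre across and 16 mm along the tray; scoop in the bowl, middle within 50 mm of centre, under 30 mm high; all at rest; stamp and brown bottle standing (x of dropper_1 in the frame of bottle_rack between -0.014 and 0.014 m and y of dropper_1 in the frame of bottle_rack between -0.08 and 0.08 m and z of dropper_1 in the frame of bottle_rack between 0.006 and 0.015 m and angle between each of dropper_1, dropper_2's own z axis and vertical below 0.12 rad and x of dropper_2 in the frame of bottle_rack between -0.014 and 0.014 m and y of dropper_2 in the frame of bottle_rack between -0.08 and 0.08 m and z of dropper_2 in the frame of bottle_rack between 0.006 and 0.015 m and x of bar_1 in the frame of curing_tray between -0.014 and 0.014 m and z of bar_1 in the frame of curing_tray between 0.011 and 0.018 m and angle between each of bar_1, bar_2's own z axis and vertical below 0.08 rad and x of bar_2 in the frame of curing_tray between -0.014 and 0.014 m and z of bar_2 in the frame of curing_tray between 0.011 and 0.018 m and ((y of bar_1 in the frame of curing_tray between 0.035 and 0.067 m and y of bar_2 in the frame of curing_tray between -0.067 and -0.035 m) or (y of bar_1 in the frame of curing_tray between -0.067 and -0.035 m and y of bar_2 in the frame of curing_tray between 0.035 and 0.067 m)) and horizontal distance between scoop and wash_bowl below 0.05 m and z of scoop in the frame of wash_bowl below 0.03 m and linear speed of each of dropper_1, dropper_2, bar_1, bar_2, scoop below 0.02 m/s and angle between each of stamp, brown_bottle's own z axis and vertical below 0.3 rad); the robot touches nothing.
It fails at once if the stamp is knocked over or shifted by more than 30 mm (angle between stamp's own z axis and vertical above 0.5 rad or distance of stamp from where it was at the start of the episode above 0.03 m).
It fails at once if the screw-capped bottle is knocked or taken out of its hole (moved more than 30 mm) (angle between brown_bottle's own z axis and vertical above 0.5 rad or distance of brown_bottle from where it was at the start of the episode above 0.03 m).
It also fails if it takes over 141 s, if anything falls off the work surface, if the arm or the gripper's body presses on something with over 40 N, if the wrist force passes 120 N, or if a joint passes its speed limit or range.

## Working session

There is one attempt and no reset: what is moved stays moved. The work goes in short steps, Python scripts to look and compute and a shell command to move; the robot and the scene stay as the last step left them, time stands still between calls to the robot, and variables do not carry over. Pictures are saved under pics/ and viewed, at most 14 in all, crops included, and the job is handed in when it is done.

```bash
mkdir -p pics; ls
cat > h.py <<'E'
import numpy as np, cv2
from cell import manip
def grab(n):
    c=manip.camera(n); np.savez(f'pics/{n}.npz',**{k:c[k] for k in c}); return c
def save(c,fn): cv2.imwrite('pics/'+fn,c['color'][:,:,::-1])
def cloud(c):
    K=np.array(c['camera_matrix']);d=np.array([c['k1'],0,0,0,0],float)
    v,u=np.mgrid[0:400,0:640]
    p=cv2.undistortPoints(np.stack([u,v],-1).reshape(-1,1,2).astype(float),K,d).reshape(400,640,2)
    z=c['range_z'].astype(float)
    P=np.stack([p[...,0]*z,p[...,1]*z,z],-1)
    T=np.array(c['T']); W=P@T[:3,:3].T+T[:3,3]; W[z==0]=np.nan
    return W
E
python3 - <<'E'
from h import *
s=manip.read_state();print(s)
for n in('top','side'):
    c=grab(n);save(c,n+'0.png');print(n,c['T'],c['camera_matrix'],c['k1'])
E
```

```text
pics
{'clock': 0.0, 'joints': array([ 1.25639030e+00,  3.00488794e-01,  1.52156831e+00, -2.69423422e-05,
        1.32069346e+00, -6.65984846e-02]), 'qd': array([-0.00099443, -0.00225784,  0.00144034,  0.00106653, -0.00140707,
        0.0019661 ]), 'effort': array([-1.59859087e-04, -5.31811202e+01, -3.52729833e+01,  7.08360784e-02,
        2.44013756e-02, -1.50647752e-04]), 'eef_pos': array([134.83279765, 532.95188425, 204.88202638]), 'eef_rot': array([-3.14043558e+00, -5.10193142e-05,  2.89379176e+00]), 'wrist_force': array([ 0.22934418, -0.39413692, -0.86542904]), 'moment': array([ 0.04782875, -0.04273608,  0.02710225]), 'finger_force': 0.0, 'finger_gap': 94.32500525038267}
top [[ 1.66701970e-02 -9.97079158e-01  7.45336037e-02  3.91100037e+02]
 [-9.99661547e-01 -1.81095273e-02 -1.86771774e-02  2.48371240e+01]
 [ 1.99723926e-02 -7.41970253e-02 -9.97043582e-01  1.06608918e+03]
 [ 0.00000000e+00  0.00000000e+00  0.00000000e+00  1.00000000e+00]] [[371.50378565   0.         321.73175042]
 [  0.         371.50378565 197.38807639]
 [  0.           0.           1.        ]] -0.008398450501675649
side [[ 9.53467673e-01 -1.98093998e-01  2.27284325e-01  2.07107414e+02]
 [-3.01067907e-01 -5.85452716e-01  7.52730518e-01 -8.53297097e+02]
 [-1.60471726e-02 -7.86132232e-01 -6.17849984e-01  7.57816832e+02]
 [ 0.00000000e+00  0.00000000e+00  0.00000000e+00  1.00000000e+00]] [[418.19921886   0.         323.81362805]
 [  0.         418.19921886 197.26978743]
 [  0.           0.           1.        ]] -0.06347129756101906
```

View pics/top0.png

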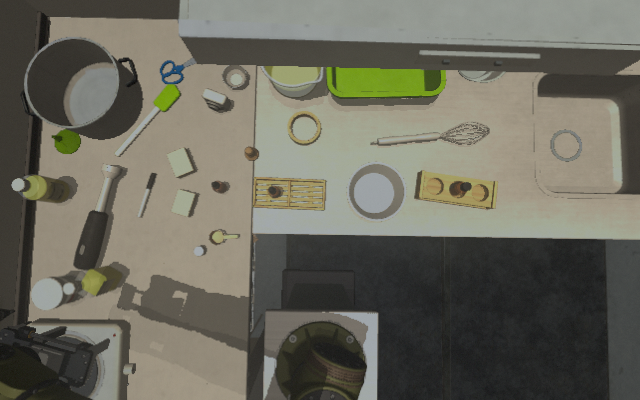

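View pics/side0.png

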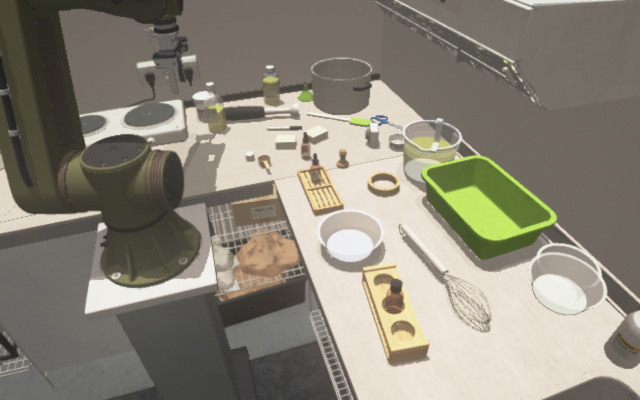

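The top view shows:
- bars at (180,163) and (184,203)
- dropper_1 at about (220,186), stamp at (251,153), and scoop at (223,237)
- the tray centred at (290,193), with dropper_2 at (275,191)
- the bowl at (376,191), and the rack at (457,189) with the brown bottle in the middle

I'll measure them next.

Run:
```python
from h import *
c=dict(np.load('pics/top.npz'));W=cloud(c);Z=W[...,2]
vv,uu=np.mgrid[0:400,0:640]
def reg(n,u0,u1,v0,v1,z0,z1):
    m=(uu>=u0)&(uu<u1)&(vv>=v0)&(vv<v1)&(Z>z0)&(Z<z1)
    P=W[m]
    if len(P)<3: print(n,len(P));return
    r=cv2.minAreaRect(P[:,:2].astype(np.float32))
    print(n,len(P),'mean',P.mean(0).round(1),'zmed',np.median(P[:,2]).round(1),'rect c',np.round(r[0],1),'sz',np.round(r[1],1),'ang',round(r[2],1))
print('bench z',np.nanmedian(Z[215:230,100:200]),np.nanmedian(Z[210:230,300:340]))
reg('barA',160,200,142,182,22,40); reg('barB',165,206,184,222,22,40)
reg('d1',205,235,172,198,80,110); reg('d1low',205,235,172,198,20,110)
reg('d2',262,290,178,204,95,130); reg('d2low',262,290,178,204,50,130)
reg('stamp',240,262,143,164,40,75)
reg('scoop',205,245,224,248,12,35)
reg('tray',245,335,170,215,17,30); reg('traySlat',245,335,170,215,9,30)
reg('bowlrim',340,412,155,225,47,65)
reg('rack',410,502,165,212,36,60); reg('cheek',410,502,165,212,46.5,56)
reg('brown',445,480,175,205,90,125)
def crop(fn,u0,u1,v0,v1,k):
    cv2.imwrite('pics/'+fn,cv2.resize(c['color'][v0:v1,u0:u1,::-1],None,fx=k,fy=k,interpolation=cv2.INTER_CUBIC))
crop('crop1.png',150,350,135,260,4)
```

```text
bench z -0.03892721866418469 -0.8167555259311712
barA 510 mean [560.7 405.7  29.2] zmed 29.3 rect c [561.2 407. ] sz [73.  54.8] ang 24.1
barB 456 mean [447.2 392.2  29. ] zmed 29.0 rect c [447.3 392.8] sz [51.2 68.2] ang 76.2
d1 20 mean [494.1 291.2  93.5] zmed 94.9 rect c [494.  291.6] sz [ 9.2 10. ] ang 89.6
d1low 131 mean [490.9 287.7  61.3] zmed 57.9 rect c [491.5 290.4] sz [23.  30.2] ang 55.7
d2 17 mean [481.  138.7 107.6] zmed 109.0 rect c [480.9 138.9] sz [7.8 9.6] ang 4.3
d2low 107 mean [479.4 136.9  79.8] zmed 72.6 rect c [480.7 139.4] sz [27.4 30.1] ang 0.8
stamp 63 mean [591.7 209.3  55.9] zmed 56.4 rect c [592.1 211. ] sz [20.7 22.8] ang 0.5
scoop 107 mean [354.3 281.2  22.2] zmed 22.8 rect c [353.6 279. ] sz [38.9 78.5] ang 1.0
tray 514 mean [479.3 100.3  21.1] zmed 21.1 rect c [480.   99.1] sz [201.8  86.3] ang 88.6
traySlat 1598 mean [479.8  98.1  15.7] zmed 14.5 rect c [480.   99.2] sz [202.   86.3] ang 88.6
bowlrim 577 mean [ 488.9 -146.4   52.4] zmed 52.8 rect c [ 486.5 -143.2] sz [163.3 160.7] ang 0.9
rack 1414 mean [ 496.9 -373.    42.1] zmed 41.3 rect c [ 497.2 -372.9] sz [218.3  77.1] ang 82.4
cheek 180 mean [ 497.4 -369.    49.1] zmed 48.8 rect c [ 497.2 -372.5] sz [217.1  76.5] ang 82.5
brown 82 mean [ 498.5 -369.1  105.9] zmed 107.7 rect c [ 499.  -370.6] sz [22.2 21.6] ang 26.9
```

View pics/crop1.png

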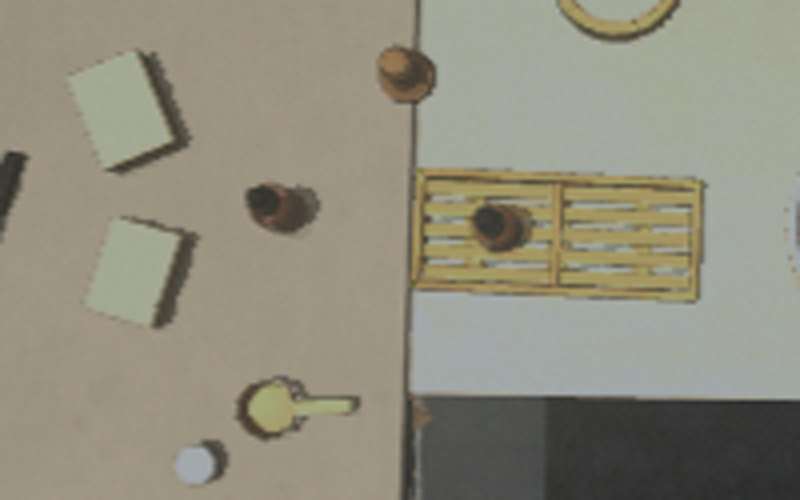

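The crop confirms the layout. The bar corners agree with the fitted angles (24° and −14°). The scoop cup is at crop (270,408) with its handle to the right, d2 is at (500,228), and the divider is at u=557. Sizes and heights match the spec. Next is a helper for the shifts, then I move.

```bash
cat > go.py <<'E'
import sys
from h import *
from scipy.spatial.transform import Rotation as Ro
x,y,z,th=map(float,sys.argv[1:5])   # TCP target mm, closing-axis angle deg
s=manip.read_state();p=s['eef_pos'];yaw=np.degrees(s['eef_rot'][2])
R0=Ro.from_euler('xyz',s['eef_rot']);R1=Ro.from_euler('xyz',[180,0,th+90],degrees=True)
rv=(R0.inv()*R1).as_rotvec()/np.pi
sh=R1.inv().apply(np.array([x,y,z])-p)/40
print('turn',rv.round(4),'rows',round(abs(rv[2])/.058,2),'| then shift units',sh.round(3),'| pos',p.round(1),'t',round(s['clock'],2),'gap',round(s['finger_gap'],1))
E
python3 go.py 481 139 200 -7.6
```

```text
turn [-3.000e-04  2.000e-04  4.633e-01] rows 7.99 | then shift units [-8.619  9.881  0.124] | pos [134.8 533.  205. ] t 0.1 gap 94.2
```

```bash
python3 -m creep '0 0 0 0 0 .058;0 0 0 0 0 .058;0 0 0 0 0 .058;0 0 0 0 0 .058;0 0 0 0 0 .058;0 0 0 0 0 .058;0 0 0 0 0 .058;0 0 0 0 0 .057;-.86 .99 0 0 0 0;-.86 .99 0 0 0 0;-.86 .99 0 0 0 0;-.86 .99 0 0 0 0;-.86 .99 0 0 0 0;-.86 .99 0 0 0 0;-.86 .99 0 0 0 0;-.86 .99 0 0 0 0;-.86 .99 0 0 0 0;-.86 .97 0 0 0 0' 0; python3 go.py 481 139 51 -7.6
python3 - <<'E'
from h import *
c=grab('wrist');save(c,'w1.png');W=cloud(c)
m=(W[...,2]>100)&(W[...,2]<125)&(abs(W[...,0]-481)<40)&(abs(W[...,1]-139)<40)
print(m.sum(),np.median(W[m],0),W[m].min(0),W[m].max(0))
E
```

```text
clock: 2.35
eef_pos: [482.4, 138.8, 205.3]
eef_rot: [-3.141, 0.0, 1.439]
wrist_force: [0.2, 0.7, 0.6]
finger_gap: 94.2
finger_force: 0.0
turn [-0.0001  0.      0.0003] rows 0.01 | then shift units [ 1.000e-03 -3.600e-02  3.858e+00] | pos [482.4 138.8 205.3] t 2.35 gap 94.2
168 [482.48309656 141.15846521 109.84844175] [476.64383098 133.87738734 100.21331114] [488.02928783 145.41823623 113.02878188]
```

View pics/w1.png

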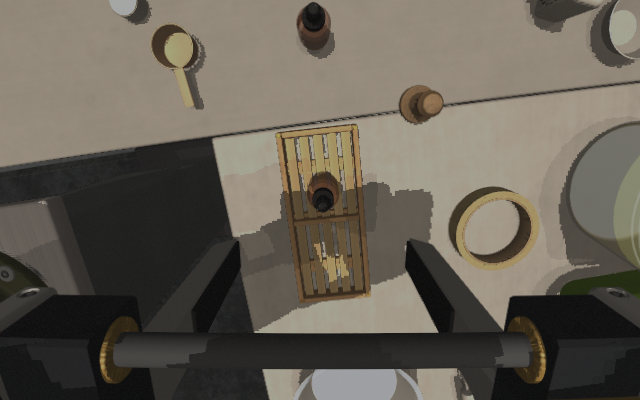

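The wrist view puts d2 at (323,195), centred between the fingers. It measures (482, 140), with its top at 112. Descending.

```bash
python3 -m creep '0 0 .8 0 0 0;0 0 .8 0 0 0;0 0 .8 0 0 0;0 0 .6 0 0 0;0 0 .4 0 0 0;0 0 .3 0 0 0;0 0 .15 0 0 0;0 0 0 0 0 0' 0; python3 -m creep '0 0 0 0 0 0;0 0 0 0 0 0;0 0 0 0 0 0;0 0 0 0 0 0;0 0 0 0 0 0;0 0 0 0 0 0;0 0 0 0 0 0;0 0 0 0 0 0' .9 20
```

```text
clock: 3.4
eef_pos: [481.6, 140.4, 51.5]
eef_rot: [3.142, -0.0, 1.439]
wrist_force: [0.0, 0.0, -0.3]
finger_gap: 93.8
finger_force: 0.0
clock: 4.4
eef_pos: [481.5, 140.3, 51.4]
eef_rot: [-3.141, 0.0, 1.439]
wrist_force: [-0.5, 0.0, 0.4]
finger_gap: 30.2
finger_force: 20.0
```

Gripped: the gap is 30 mm at 20 N. I'll lift and swing to the near hole (505.7, −309.3).

```bash
python3 -m creep '0 0 -.4 0 0 0;0 0 -.8 0 0 0;0 0 -.9 0 0 0;0 0 -.9 0 0 0;0 0 -.2 0 0 0'; python3 go.py 505.7 -309.3 180 -7.6
```

```text
clock: 5.03
eef_pos: [482.3, 140.5, 182.2]
eef_rot: [3.138, -0.001, 1.439]
wrist_force: [-0.2, -0.4, -1.3]
finger_gap: 30.2
finger_force: 20.0
turn [ 0.0013 -0.0005  0.0004] rows 0.01 | then shift units [-11.069   2.066   0.056] | pos [482.3 140.5 182.2] t 5.03 gap 30.2
```

```bash
python3 -m creep '-.5 .1 0 0 0 0;-.9 .17 0 0 0 0;-.9 .17 0 0 0 0;-.9 .17 0 0 0 0;-.9 .17 0 0 0 0;-.9 .17 0 0 0 0;-.9 .17 0 0 0 0;-.9 .17 0 0 0 0;-.9 .17 0 0 0 0;-.9 .17 0 0 0 0;-.9 .16 0 0 0 0;-.9 .16 0 0 0 0;-.67 .13 0 0 0 0;0 0 0 0 0 0;0 0 0 0 0 0'; python3 go.py 505.7 -309.3 48 -7.6;python3 - <<'E'
from h import *
c=grab('wrist');save(c,'w2.png');W=cloud(c);Z=W[...,2]
m=(Z>38)&(Z<56)&(abs(W[...,0]-497)<60)&(abs(W[...,1]+373)<125)
r=cv2.minAreaRect(W[m][:,:2].astype(np.float32));print(m.sum(),r)
E
```

```text
clock: 6.9
eef_pos: [505.7, -308.8, 178.9]
eef_rot: [-3.141, -0.001, 1.439]
wrist_force: [0.2, 0.3, -0.8]
finger_gap: 29.9
finger_force: 20.0
turn [-0.0003 -0.0002  0.0004] rows 0.01 | then shift units [-0.012  0.     3.272] | pos [ 505.7 -308.8  178.9] t 6.9 gap 29.9
5745 ((500.5245361328125, -363.81231689453125), (197.07443237304688, 77.38213348388672), 83.4046401977539)
```

View pics/w2.png

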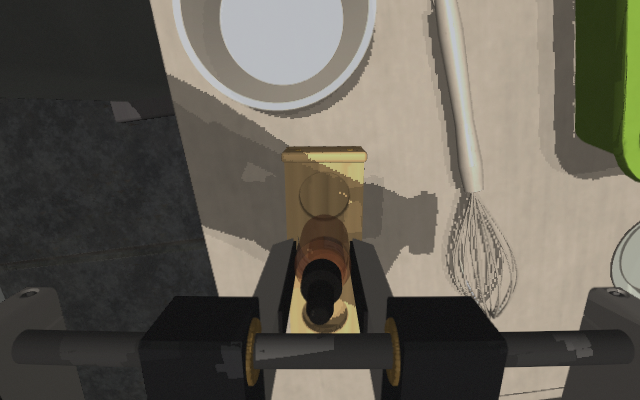

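The wrist view shows the free near hole centred at about (325,195). The held bottle is upright at (323,265) to (318,300). I'll check the hole by casting a ray onto z=42, and check the bottle's tilt from its points.

```bash
cat >> h.py <<'E'
def ray(c,u,v,z):
    K=np.array(c['camera_matrix']);T=np.array(c['T'])
    p=cv2.undistortPoints(np.array([[[u,v]]],float),K,np.array([c['k1'],0,0,0,0],float))[0,0]
    d=T[:3,:3]@[p[0],p[1],1];return T[:3,3]+d*(z-T[2,3])/d[2]
E
python3 - <<'E'
from h import *
c=dict(np.load('pics/wrist.npz'))
for u,v in [(299,195),(350,195),(325,171),(325,219)]: print(ray(c,u,v,42).round(1))
W=cloud(c);Z=W[...,2]
for a,b in((225,245),(212,222),(195,207)):
    m=(Z>a)&(Z<b)&(abs(W[...,0]-505)<14)&(abs(W[...,1]+309)<25);print(a,m.sum(),W[m].min(0).round(1),W[m].max(0).round(1))
E
```

```text
[ 483.3 -305.5   42. ]
[ 531.5 -311.8   42. ]
[ 510.8 -285.8   42. ]
[ 504.8 -332.5   42. ]
225 973 [ 491.  -313.4  225. ] [ 510.2 -297.9  244.7]
212 888 [ 491. -318.  212.] [ 514.4 -298.   222. ]
195 1145 [ 491.  -319.8  195. ] [ 519.  -295.1  207. ]
```

The hole is at (507.4, −309), within 2 mm of the earlier measurement. Lowering.

```bash
python3 -m creep '0 .03 .7 0 0 0;0 0 .7 0 0 0;0 0 .6 0 0 0;0 0 .4 0 0 0;0 0 .3 0 0 0;0 0 .25 0 0 0;0 0 .2 0 0 0;0 0 0 0 0 0'; python3 -m creep '0 0 .06 0 0 0;0 0 .04 0 0 0;0 0 .02 0 0 0;0 0 0 0 0 0'
```

```text
clock: 7.95
eef_pos: [507.0, -309.6, 53.1]
eef_rot: [-3.141, -0.0, 1.439]
wrist_force: [0.3, -0.6, -0.4]
finger_gap: 30.0
finger_force: 20.0
clock: 8.45
eef_pos: [507.1, -309.7, 48.7]
eef_rot: [3.142, -0.0, 1.439]
wrist_force: [-0.4, 0.3, -1.6]
finger_gap: 29.8
finger_force: 20.0
```

```bash
python3 -m creep '0 0 .02 0 0 0;0 0 0 0 0 0'; python3 -m creep '0 0 0 0 0 0;0 0 0 0 0 0;0 0 0 0 0 0;0 0 0 0 0 0' .4; python3 -m creep '0 0 -.3 0 0 0;0 0 -.9 0 0 0;0 0 -.9 0 0 0;0 0 -.9 0 0 0;0 0 -.6 0 0 0'; python3 go.py 494 291 190 -7.6;python3 - <<'E'
from h import *
c=grab('side');save(c,'s2.png');W=cloud(c);Z=W[...,2]
for y in (-309,-372):
  m=(Z>90)&(Z<125)&(abs(W[...,0]-505)<30)&(abs(W[...,1]-y)<25);print(m.sum(),np.median(W[m],0).round(1),W[m].max(0).round(1))
E
```

```text
clock: 8.7
eef_pos: [507.1, -309.7, 47.8]
eef_rot: [-3.142, -0.0, 1.439]
wrist_force: [-0.3, -0.6, -0.2]
finger_gap: 30.0
finger_force: 20.0
clock: 9.2
eef_pos: [507.2, -309.8, 47.9]
eef_rot: [3.142, 0.0, 1.439]
wrist_force: [0.1, 0.1, -0.4]
finger_gap: 56.5
finger_force: 0.0
clock: 9.82
eef_pos: [507.4, -309.9, 194.7]
eef_rot: [3.139, 0.001, 1.439]
wrist_force: [-0.1, -0.2, 0.2]
finger_gap: 56.3
finger_force: 0.0
turn [0.0007 0.0004 0.0004] rows 0.01 | then shift units [14.845 -2.319  0.117] | pos [ 507.4 -309.9  194.7] t 9.82 gap 56.3
46 [ 504.5 -314.   100.6] [ 511.5 -307.6  108.5]
151 [ 496.9 -376.4  109.8] [ 511.2 -361.7  113.8]
```

d2 stands in the hole: its top is at 108, so its base is at z 10. On to d1.

```bash
python3 -m creep '.6 -.09 0 0 0 0;.95 -.15 0 0 0 0;.95 -.15 0 0 0 0;.95 -.15 0 0 0 0;.95 -.15 0 0 0 0;.95 -.15 0 0 0 0;.95 -.15 0 0 0 0;.95 -.15 0 0 0 0;.95 -.15 0 0 0 0;.95 -.15 0 0 0 0;.95 -.15 0 0 0 0;.95 -.15 0 0 0 0;.95 -.15 0 0 0 0;.95 -.15 0 0 0 0;.95 -.14 0 0 0 0;.95 -.14 0 0 0 0;0 0 0 0 0 0' .2
python3 - <<'E'
from h import *
c=grab('wrist');W=cloud(c)
m=(W[...,2]>86)&(W[...,2]<105)&(abs(W[...,0]-494)<30)&(abs(W[...,1]-291)<30)
print(m.sum(),np.median(W[m],0),W[m].min(0),W[m].max(0))
E
python3 go.py 494 291 37 -7.6
```

```text
clock: 12.0
eef_pos: [492.5, 293.2, 191.5]
eef_rot: [-3.141, -0.0, 1.442]
wrist_force: [-0.1, -0.2, -0.3]
finger_gap: 74.9
finger_force: 0.0
166 [495.01308479 294.23470124  96.10042925] [489.20635216 286.75208652  86.08610517] [500.54276882 298.30550059  99.62488857]
turn [-0.0001  0.0001  0.0009] rows 0.01 | then shift units [-0.017  0.035  3.864] | pos [492.7 291.9 191.6] t 12.05 gap 75.2
```

```bash
python3 -m creep '.02 .06 .8 0 0 0;0 0 .8 0 0 0;0 0 .8 0 0 0;0 0 .6 0 0 0;0 0 .4 0 0 0;0 0 .3 0 0 0;0 0 .15 0 0 0;0 0 0 0 0 0'; python3 -m creep '0 0 0 0 0 0;0 0 0 0 0 0;0 0 0 0 0 0;0 0 0 0 0 0;0 0 0 0 0 0;0 0 0 0 0 0;0 0 0 0 0 0' .9 20;  python3 -m creep '0 0 -.4 0 0 0;0 0 -.8 0 0 0;0 0 -.9 0 0 0;0 0 -.9 0 0 0;0 0 -.6 0 0 0'; python3 go.py 490 -436 185 -7.6
```

```text
clock: 13.05
eef_pos: [495.6, 291.8, 38.0]
eef_rot: [3.141, -0.0, 1.439]
wrist_force: [0.2, -0.1, 0.1]
finger_gap: 75.4
finger_force: 0.0
clock: 13.92
eef_pos: [495.6, 291.8, 37.9]
eef_rot: [3.142, 0.0, 1.439]
wrist_force: [-0.2, 0.4, 1.2]
finger_gap: 30.2
finger_force: 19.9
clock: 14.55
eef_pos: [495.8, 291.9, 184.8]
eef_rot: [3.14, -0.001, 1.439]
wrist_force: [-0.3, -0.2, -1.0]
finger_gap: 30.6
finger_force: 19.9
turn [ 0.0007 -0.0005  0.0004] rows 0.01 | then shift units [-1.8057e+01  2.2640e+00 -4.0000e-03] | pos [495.8 291.9 184.8] t 14.55 gap 30.6
```

```bash
python3 -m creep '-.5 .06 0 0 0 0;-.95 .12 0 0 0 0;-.95 .12 0 0 0 0;-.95 .12 0 0 0 0;-.95 .12 0 0 0 0;-.95 .12 0 0 0 0;-.95 .12 0 0 0 0;-.95 .12 0 0 0 0;-.95 .12 0 0 0 0;-.95 .12 0 0 0 0;-.95 .12 0 0 0 0;-.95 .12 0 0 0 0;-.95 .12 0 0 0 0;-.95 .12 0 0 0 0;-.95 .12 0 0 0 0;-.95 .12 0 0 0 0;-.95 .12 0 0 0 0;-.95 .12 0 0 0 0;-.95 .12 0 0 0 0;-.46 .04 0 0 0 0'; python3 -m creep '0 0 0 0 0 0;0 0 0 0 0 0';python3 go.py 490 -436 49 -7.6;python3 - <<'E'
from h import *
c=grab('wrist');save(c,'w3.png')
E
```

```text
clock: 17.05
eef_pos: [488.5, -438.2, 180.4]
eef_rot: [-3.14, -0.001, 1.438]
wrist_force: [0.2, 0.1, -1.0]
finger_gap: 30.1
finger_force: 19.9
clock: 17.3
eef_pos: [489.9, -435.6, 181.4]
eef_rot: [-3.141, -0.001, 1.439]
wrist_force: [-0.2, 0.8, -0.6]
finger_gap: 30.2
finger_force: 19.9
turn [-0.0002 -0.0002  0.0004] rows 0.01 | then shift units [-1.000e-02  3.000e-03  3.311e+00] | pos [ 489.9 -435.6  181.4] t 17.3 gap 30.2
```

View pics/w3.png

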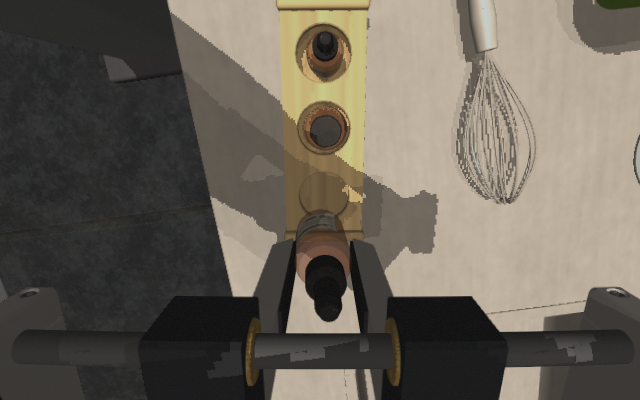

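The far hole is at (325,194), the same alignment as before, and d2 stands centred in its hole at (324,45). Lowering.

```bash
python3 -m creep '0 .02 .7 0 0 0;0 0 .7 0 0 0;0 0 .6 0 0 0;0 0 .4 0 0 0;0 0 .3 0 0 0;0 0 .25 0 0 0;0 0 .2 0 0 0;0 0 .1 0 0 0;0 0 0 0 0 0'; python3 -m creep '0 0 .06 0 0 0;0 0 .015 0 0 0;0 0 0 0 0 0'; python3 -m creep '0 0 0 0 0 0;0 0 0 0 0 0;0 0 0 0 0 0;0 0 0 0 0 0' .4; python3 -m creep '0 0 -.3 0 0 0;0 0 -.9 0 0 0;0 0 -.9 0 0 0;0 0 -.9 0 0 0;0 0 -.6 0 0 0'; python3 go.py 447.3 392.8 180 76.2;python3 - <<'E'
from h import *
c=grab('side');W=cloud(c);Z=W[...,2]
for x,y in ((507,-309),(497,-372),(490,-436)):
  m=(Z>90)&(Z<125)&(abs(W[...,0]-x)<30)&(abs(W[...,1]-y)<25);print(m.sum(),np.median(W[m],0).round(1),W[m].max(0).round(1))
E
```

```text
clock: 18.48
eef_pos: [491.2, -436.4, 51.8]
eef_rot: [-3.142, -0.0, 1.439]
wrist_force: [-0.6, -0.5, -0.5]
finger_gap: 30.2
finger_force: 19.9
clock: 18.85
eef_pos: [491.2, -436.3, 48.9]
eef_rot: [3.141, 0.0, 1.439]
wrist_force: [0.3, 0.4, -1.1]
finger_gap: 30.6
finger_force: 19.9
clock: 19.35
eef_pos: [491.2, -436.3, 48.9]
eef_rot: [3.142, 0.0, 1.439]
wrist_force: [0.3, 0.7, 0.3]
finger_gap: 56.4
finger_force: 0.0
clock: 19.98
eef_pos: [491.4, -436.6, 195.9]
eef_rot: [3.139, 0.002, 1.439]
wrist_force: [0.3, -0.2, 0.2]
finger_gap: 56.3
finger_force: 0.0
turn [ 2.000e-04  9.000e-04 -4.652e-01] rows 8.02 | then shift units [ 6.017 19.872  0.397] | pos [ 491.4 -436.6  195.9] t 19.98 gap 56.3
44 [ 505.3 -313.8  101.5] [ 511.6 -307.2  108.8]
116 [ 495.2 -378.8  106.4] [ 510.6 -364.1  114. ]
55 [ 488.6 -438.7  102.1] [ 495.  -431.1  109.6]
```

Both droppers are standing. Next is bar_2. I'll turn, then swing over.

```bash
python3 -m creep '0 0 0 0 0 -.058;0 0 0 0 0 -.058;0 0 0 0 0 -.058;0 0 0 0 0 -.058;0 0 0 0 0 -.058;0 0 0 0 0 -.058;0 0 0 0 0 -.058;0 0 0 0 0 -.058;.15 .5 0 0 0 0;.287 .95 0 0 0 0;.287 .95 0 0 0 0;.287 .95 0 0 0 0;.287 .95 0 0 0 0;.287 .95 0 0 0 0;.287 .95 0 0 0 0;.287 .95 0 0 0 0;.287 .95 0 0 0 0;.287 .95 0 0 0 0;.287 .95 0 0 0 0;.287 .95 0 0 0 0' 0;  python3 -m creep '.287 .95 0 0 0 0;.287 .95 0 0 0 0;.287 .95 0 0 0 0;.287 .95 0 0 0 0;.287 .95 0 0 0 0;.287 .95 0 0 0 0;.287 .95 0 0 0 0;.287 .95 0 0 0 0;.287 .95 0 0 0 0;.12 .4 0 0 0 0;0 0 0 0 0 0';python3 - <<'E'
from h import *
c=grab('wrist');save(c,'w4.png');W=cloud(c);Z=W[...,2]
for x,y in((447,393),(561,407)):
  m=(Z>25)&(Z<36)&(abs(W[...,0]-x)<55)&(abs(W[...,1]-y)<55)
  print(m.sum(),cv2.minAreaRect(W[m][:,:2].astype(np.float32)) if m.any() else '')
E
python3 go.py 447.3 392.8 12 76.2
```

```text
clock: 22.52
eef_pos: [468.7, 21.9, 193.0]
eef_rot: [3.141, 0.001, 2.897]
wrist_force: [0.0, 0.7, 0.4]
finger_gap: 94.0
finger_force: 0.0
clock: 23.9
eef_pos: [450.6, 394.3, 192.6]
eef_rot: [-3.141, -0.0, 2.898]
wrist_force: [1.1, -0.0, -1.1]
finger_gap: 94.2
finger_force: 0.0
3151 ((447.94482421875, 392.8448486328125), (50.02328109741211, 68.15974426269531), 75.10122680664062)
2845 ((561.4623413085938, 406.0633544921875), (71.88013458251953, 53.66703414916992), 24.221752166748047)
turn [-0.0001 -0.     -0.0012] rows 0.02 | then shift units [ 0.08  -0.04   4.518] | pos [450.8 393.6 192.7] t 23.95 gap 94.0
```

View pics/w4.png

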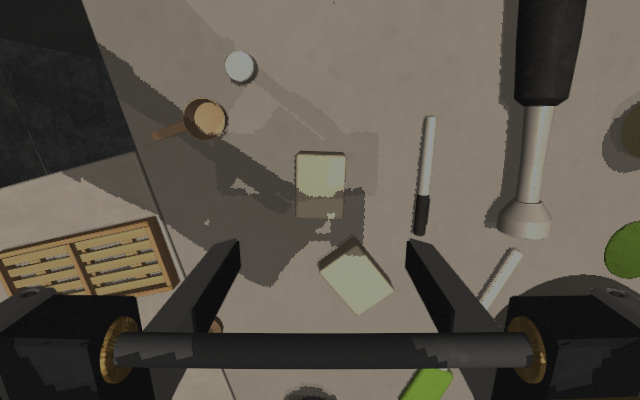

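The wrist view shows bar_2 aligned at (320,185) and bar_1 at (355,280). Nothing is in the fingers' way, and both poses are confirmed.

```bash
python3 -m creep '.08 -.03 .8 0 0 0;0 0 .8 0 0 0;0 0 .8 0 0 0;0 0 .8 0 0 0;0 0 .6 0 0 0;0 0 .4 0 0 0;0 0 .2 0 0 0;0 0 .09 0 0 0;0 0 0 0 0 0'; python3 -m creep '0 0 0 0 0 0;0 0 0 0 0 0;0 0 0 0 0 0;0 0 0 0 0 0;0 0 0 0 0 0;0 0 0 0 0 0' .7 25;  python3 -m creep '0 0 -.4 0 0 0;0 0 -.8 0 0 0;0 0 -.9 0 0 0;0 0 -.9 0 0 0;0 0 -.4 0 0 0'; python3 go.py 478.8 50.2 110 -1.4
```

```text
clock: 25.08
eef_pos: [447.6, 393.9, 13.7]
eef_rot: [3.141, 0.0, 2.897]
wrist_force: [0.8, -0.2, 0.5]
finger_gap: 93.8
finger_force: 0.0
clock: 25.82
eef_pos: [447.4, 393.8, 13.3]
eef_rot: [-3.142, -0.0, 2.897]
wrist_force: [-0.3, -0.8, 1.1]
finger_gap: 50.5
finger_force: 24.9
clock: 26.45
eef_pos: [447.8, 394.2, 152.1]
eef_rot: [3.139, 0.002, 2.897]
wrist_force: [0.7, 0.3, -0.8]
finger_gap: 50.0
finger_force: 24.9
turn [ 0.0012 -0.      0.4299] rows 7.41 | then shift units [-8.579  0.984  1.053] | pos [447.8 394.2 152.1] t 26.45 gap 50.0
```

```bash
python3 -m creep '0 0 0 0 0 .054;0 0 0 0 0 .054;0 0 0 0 0 .054;0 0 0 0 0 .054;0 0 0 0 0 .054;0 0 0 0 0 .054;0 0 0 0 0 .054;0 0 0 0 0 .052;-.5 .06 0 0 0 0;-.9 .103 0 0 0 0;-.9 .103 0 0 0 0;-.9 .103 0 0 0 0;-.9 .103 0 0 0 0;-.9 .103 0 0 0 0;-.9 .103 0 0 0 0;-.9 .103 0 0 0 0;-.9 .103 0 0 0 0;-.88 .1 0 0 0 0;0 0 0 0 0 0'; python3 go.py 478.8 50.2 28 -1.4;python3 - <<'E'
from h import *
c=grab('wrist');save(c,'w5.png');W=cloud(c);Z=W[...,2]
for zr in((100,180),):
  m=(Z>zr[0])&(Z<zr[1])&(abs(W[...,0]-479)<24)&(abs(W[...,1]-50)<55);print(m.sum(),W[m].min(0).round(1),W[m].max(0).round(1))
m=(Z>18.5)&(Z<26)&(abs(W[...,0]-480)<60)&(abs(W[...,1]-99)<115);print(cv2.minAreaRect(W[m][:,:2].astype(np.float32)))
E
```

```text
clock: 28.82
eef_pos: [477.7, 47.3, 149.1]
eef_rot: [-3.141, 0.0, 1.547]
wrist_force: [0.3, -0.6, -1.3]
finger_gap: 50.7
finger_force: 24.9
turn [-0.0001  0.0001  0.0001] rows 0.0 | then shift units [0.073 0.025 3.028] | pos [477.7  47.3 149.1] t 28.82 gap 50.7
11849 [455.   12.1 136.6] [503.   81.6 180. ]
((481.1119689941406, 120.5838851928711), (156.8214111328125, 86.76643371582031), 88.72537231445312)
```

View pics/w5.png

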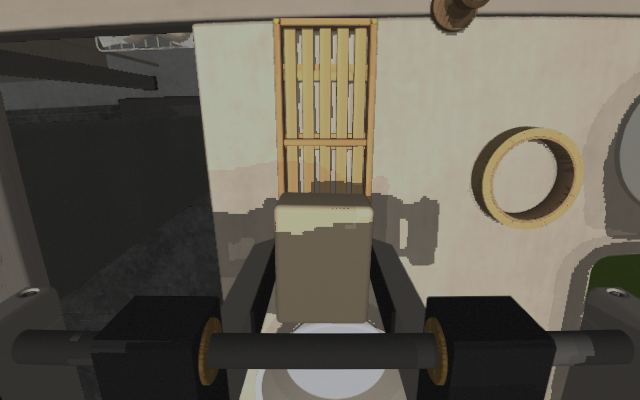

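The bar is squared with the tray and centred on the TCP, and the tray position agrees to 1 mm. Lowering.

```bash
python3 -m creep '.08 .04 .8 0 0 0;0 0 .8 0 0 0;0 0 .6 0 0 0;0 0 .4 0 0 0;0 0 .2 0 0 0;0 0 .1 0 0 0;0 0 0 0 0 0'; python3 -m creep '0 0 .06 0 0 0;0 0 .04 0 0 0;0 0 .02 0 0 0;0 0 0 0 0 0'; python3 -m creep '0 0 0 0 0 0;0 0 0 0 0 0;0 0 0 0 0 0;0 0 0 0 0 0' .2;  python3 -m creep '0 0 -.3 0 0 0;0 0 -.9 0 0 0;0 0 -.9 0 0 0;0 0 -.9 0 0 0;0 0 -.6 0 0 0' 0; python3 go.py 561.4 406.3 180 -65.8
```

```text
clock: 29.75
eef_pos: [480.1, 52.9, 33.6]
eef_rot: [3.141, -0.0, 1.546]
wrist_force: [-0.0, -0.4, -0.7]
finger_gap: 50.4
finger_force: 24.9
clock: 30.25
eef_pos: [479.9, 52.9, 28.4]
eef_rot: [-3.142, 0.0, 1.546]
wrist_force: [-0.4, -0.4, -1.0]
finger_gap: 50.6
finger_force: 24.9
clock: 30.75
eef_pos: [479.9, 52.9, 28.5]
eef_rot: [3.141, 0.0, 1.546]
wrist_force: [-0.3, -0.4, 0.1]
finger_gap: 75.0
finger_force: 0.0
clock: 31.38
eef_pos: [480.2, 52.9, 175.1]
eef_rot: [3.139, -0.0, 1.546]
wrist_force: [0.8, 0.5, -0.0]
finger_gap: 93.9
finger_force: 0.0
turn [ 0.0007 -0.0005  0.3577] rows 6.17 | then shift units [ 5.474 -7.226 -0.124] | pos [480.2  52.9 175.1] t 31.38 gap 93.9
```

```bash
python3 -m creep '0 0 0 0 0 .058;0 0 0 0 0 .058;0 0 0 0 0 .058;0 0 0 0 0 .058;0 0 0 0 0 .058;0 0 0 0 0 .058;0 0 0 0 0 .01;.4 -.53 0 0 0 0;.72 -.95 0 0 0 0;.72 -.95 0 0 0 0;.72 -.95 0 0 0 0;.72 -.95 0 0 0 0;.72 -.95 0 0 0 0;.72 -.95 0 0 0 0;.72 -.95 0 0 0 0;0 0 0 0 0 0;0 0 0 0 0 0' 0; python3 go.py 561.4 406.3 13.5 -65.8
python3 - <<'E'
from h import *
c=grab('wrist');W=cloud(c);Z=W[...,2]
m=(Z>25)&(Z<36)&(abs(W[...,0]-561)<55)&(abs(W[...,1]-406)<55)
print(m.sum(),cv2.minAreaRect(W[m][:,:2].astype(np.float32)))
c=grab('top');W=cloud(c);Z=W[...,2]
m=(Z>35)&(Z<55)&(abs(W[...,0]-479)<45)&(abs(W[...,1]-50)<55)
print(m.sum(),np.median(W[m][:,2]),cv2.minAreaRect(W[m][:,:2].astype(np.float32)))
E
```

```text
clock: 33.5
eef_pos: [560.9, 403.5, 172.4]
eef_rot: [3.141, 0.0, 0.423]
wrist_force: [-1.0, -0.7, -0.7]
finger_gap: 94.1
finger_force: 0.0
turn [0.0001 0.0001 0.0003] rows 0.01 | then shift units [ 0.041 -0.06   3.973] | pos [560.9 403.5 172.4] t 33.5 gap 94.1
3986 ((562.054443359375, 405.8741149902344), (72.24411010742188, 53.483768463134766), 24.41095542907715)
443 42.92406777399458 ((478.8482360839844, 52.712013244628906), (67.75167083740234, 50.586360931396484), 86.7677230834961)
```

Bar_2 lies flat in its bay at (478.8, 52.7), with its top at z 43. Picking bar_1.

```bash
python3 -m creep '.04 -.04 .8 0 0 0;0 0 .8 0 0 0;0 0 .8 0 0 0;0 0 .6 0 0 0;0 0 .5 0 0 0;0 0 .3 0 0 0;0 0 .17 0 0 0;0 0 0 0 0 0'; python3 -m creep '0 0 0 0 0 0;0 0 0 0 0 0;0 0 0 0 0 0;0 0 0 0 0 0;0 0 0 0 0 0;0 0 0 0 0 0' .7 25;  python3 -m creep '0 0 -.4 0 0 0;0 0 -.8 0 0 0;0 0 -.9 0 0 0;0 0 -.9 0 0 0;0 0 -.4 0 0 0'; python3 go.py 481 149 150 -1.4
```

```text
clock: 34.6
eef_pos: [561.9, 406.1, 13.7]
eef_rot: [-3.142, -0.0, 0.421]
wrist_force: [-0.4, 0.3, 0.2]
finger_gap: 93.6
finger_force: 0.0
clock: 35.35
eef_pos: [561.8, 406.1, 13.7]
eef_rot: [3.142, -0.0, 0.421]
wrist_force: [0.0, 0.3, 1.4]
finger_gap: 53.4
finger_force: 25.0
clock: 35.98
eef_pos: [562.3, 406.5, 152.8]
eef_rot: [-3.141, -0.004, 0.421]
wrist_force: [-0.2, 0.4, -0.9]
finger_gap: 53.2
finger_force: 25.0
turn [ 0.0005 -0.0011 -0.3581] rows 6.17 | then shift units [-6.485 -1.875  0.071] | pos [562.3 406.5 152.8] t 35.98 gap 53.2
```

```bash
python3 -m creep '0 0 0 0 0 -.052;0 0 0 0 0 -.052;0 0 0 0 0 -.052;0 0 0 0 0 -.052;0 0 0 0 0 -.052;0 0 0 0 0 -.052;0 0 0 0 0 -.046;-.5 -.14 0 0 0 0;-.9 -.26 0 0 0 0;-.9 -.26 0 0 0 0;-.9 -.26 0 0 0 0;-.9 -.26 0 0 0 0;-.9 -.26 0 0 0 0;-.9 -.26 0 0 0 0;-.585 -.175 0 0 0 0;0 0 0 0 0 0;0 0 0 0 0 0'; python3 go.py 481 149 34 -1.4;python3 - <<'E'
from h import *
c=grab('wrist');save(c,'w6.png');W=cloud(c);Z=W[...,2]
m=(Z>130)&(Z<180)&(abs(W[...,0]-481)<24)&(abs(W[...,1]-149)<60);print(m.sum(),W[m].min(0).round(1),W[m].max(0).round(1))
E
```

```text
clock: 38.1
eef_pos: [480.6, 149.1, 149.6]
eef_rot: [-3.142, -0.0, 1.546]
wrist_force: [-0.4, -0.3, -1.5]
finger_gap: 53.5
finger_force: 25.0
turn [-0.     -0.     -0.0001] rows 0.0 | then shift units [-2.00e-03  1.10e-02  2.89e+00] | pos [480.6 149.1 149.6] t 38.1 gap 53.5
12568 [457.  113.2 138.2] [505.  186.5 168.5]
```

View pics/w6.png

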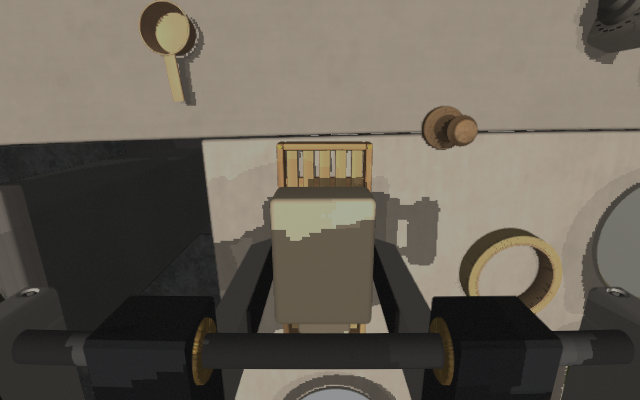

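Bar_1 is squared over the +49 bay, and the stamp is undisturbed at (450,128). Lowering.

```bash
python3 -m creep '0 .01 .8 0 0 0;0 0 .8 0 0 0;0 0 .6 0 0 0;0 0 .4 0 0 0;0 0 .2 0 0 0;0 0 .1 0 0 0;0 0 0 0 0 0'; python3 -m creep '0 0 .06 0 0 0;0 0 .05 0 0 0;0 0 .02 0 0 0;0 0 0 0 0 0'; python3 -m creep '0 0 0 0 0 0;0 0 0 0 0 0;0 0 0 0 0 0;0 0 0 0 0 0' .2;  python3 -m creep '0 0 -.3 0 0 0;0 0 -.9 0 0 0;0 0 -.9 0 0 0;0 0 -.9 0 0 0;0 0 -.6 0 0 0' 0; python3 go.py 354 297 180 -1.4
python3 - <<'E'
from h import *
c=grab('wrist');W=cloud(c);Z=W[...,2]
m=(Z>10)&(Z<36)&(abs(W[...,0]-354)<45)&(abs(W[...,1]-280)<65)
print(m.sum(),cv2.minAreaRect(W[m][:,:2].astype(np.float32)))
m2=m&(W[...,1]<262);print('handle',np.median(W[m2],0)); m3=m&(W[...,1]>276);print('cup',cv2.minAreaRect(W[m3][:,:2].astype(np.float32)))
E
```

```text
clock: 39.02
eef_pos: [481.1, 148.7, 34.0]
eef_rot: [3.141, -0.0, 1.546]
wrist_force: [-0.4, -0.0, -0.9]
finger_gap: 53.1
finger_force: 25.0
clock: 39.52
eef_pos: [480.8, 148.6, 28.4]
eef_rot: [-3.141, 0.0, 1.546]
wrist_force: [0.2, 0.5, -1.7]
finger_gap: 53.4
finger_force: 25.0
clock: 40.02
eef_pos: [480.8, 148.6, 28.5]
eef_rot: [3.142, -0.0, 1.546]
wrist_force: [-0.0, -0.5, -0.2]
finger_gap: 74.9
finger_force: 0.0
clock: 40.65
eef_pos: [481.1, 148.7, 175.1]
eef_rot: [3.139, -0.001, 1.546]
wrist_force: [0.5, 0.1, -0.4]
finger_gap: 94.0
finger_force: 0.0
turn [ 0.0007 -0.0002 -0.0001] rows 0.0 | then shift units [ 3.628 -3.267 -0.122] | pos [481.1 148.7 175.1] t 40.65 gap 94.0
1398 ((350.0143737792969, 279.5445556640625), (77.4238510131836, 42.075355529785156), 76.11571502685547)
handle [357.0756802  250.69688652  23.11599304]
cup ((354.3457946777344, 296.4979553222656), (41.624755859375, 41.69440841674805), 64.28567504882812)
```

```bash
python3 -m creep '.5 -.45 0 0 0 0;.9 -.81 0 0 0 0;.9 -.81 0 0 0 0;.9 -.81 0 0 0 0;.42 -.38 0 0 0 0;0 0 0 0 0 -.02;0 0 0 0 0 0' .25;python3 go.py 354.3 296.5 5 3
python3 - <<'E'
from h import *
c=grab('wrist');save(c,'w7.png');W=cloud(c);Z=W[...,2]
m=(Z>10)&(Z<36)&(abs(W[...,0]-354)<35)&(W[...,1]>276)&(W[...,1]<325);print('cup',cv2.minAreaRect(W[m][:,:2].astype(np.float32)))
E
```

```text
clock: 41.58
eef_pos: [353.8, 296.7, 172.6]
eef_rot: [3.141, -0.0, 1.609]
wrist_force: [0.2, -0.5, 0.8]
finger_gap: 70.4
finger_force: 0.0
turn [ 0.0001 -0.     -0.0045] rows 0.08 | then shift units [-0.006  0.011  4.19 ] | pos [353.8 296.7 172.6] t 41.58 gap 70.4
cup ((354.26251220703125, 296.8140869140625), (41.35622024536133, 41.46844482421875), 0.4682546555995941)
```

View pics/w7.png

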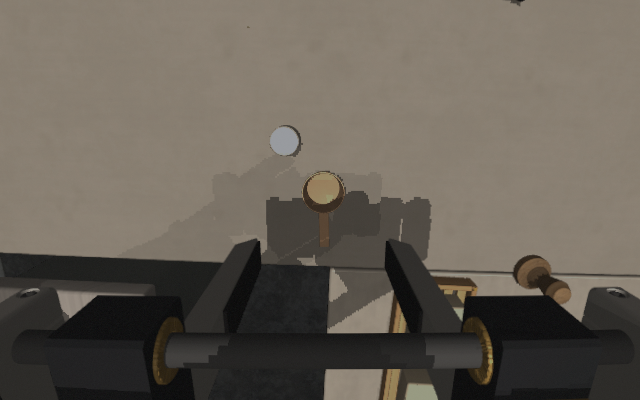

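The scoop cup is at (323,190), centred between the fingers. The white cap at (285,141) is clear of them. Descending.

```bash
python3 -m creep '0 .01 .8 0 0 0;0 0 .8 0 0 0;0 0 .8 0 0 0;0 0 .7 0 0 0;0 0 .5 0 0 0;0 0 .3 0 0 0;0 0 .2 0 0 0;0 0 .05 0 0 0;0 0 0 0 0 0'; python3 -m creep '0 0 0 0 0 0;0 0 0 0 0 0;0 0 0 0 0 0;0 0 0 0 0 0;0 0 0 0 0 0;0 0 0 0 0 0' .8 12;  python3 -m creep '0 0 -.4 0 0 0;0 0 -.8 0 0 0;0 0 -.9 0 0 0;0 0 -.9 0 0 0;0 0 -.4 0 0 0'; python3 go.py 486.5 -126 150 3
python3 - <<'E'
from h import *
c=dict(np.load('pics/top.npz'));W=cloud(c);Z=W[...,2]
m=(Z>0.5)&(Z<8)&(abs(W[...,0]-487)<75)&(abs(W[...,1]+143)<75)
P=W[m][:,:2];print('floor',m.sum(),P.mean(0),cv2.minEnclosingCircle(P.astype(np.float32)))
m=(Z>49)&(Z<60)&(abs(W[...,0]-487)<90)&(abs(W[...,1]+143)<90);print(cv2.minEnclosingCircle(W[m][:,:2].astype(np.float32)))
E
```

```text
clock: 42.75
eef_pos: [354.7, 296.8, 6.8]
eef_rot: [3.141, -0.0, 1.609]
wrist_force: [0.2, -0.6, 0.7]
finger_gap: 70.4
finger_force: 0.0
clock: 43.5
eef_pos: [354.5, 296.6, 6.5]
eef_rot: [3.142, -0.0, 1.609]
wrist_force: [-0.2, -0.3, 3.0]
finger_gap: 40.5
finger_force: 12.0
clock: 44.12
eef_pos: [354.9, 296.9, 144.9]
eef_rot: [3.139, -0.002, 1.609]
wrist_force: [0.6, 1.0, 0.5]
finger_gap: 40.6
finger_force: 12.0
turn [ 0.0008 -0.0005 -0.0045] rows 0.08 | then shift units [-10.731   2.732  -0.128] | pos [354.9 296.9 144.9] t 44.12 gap 40.6
floor 1241 [ 486.49584394 -141.32549312] ((486.44866943359375, -141.74505615234375), 103.90498352050781)
((486.76458740234375, -143.19857788085938), 82.58907318115234)
```

```bash
python3 -m creep '0 0 0 0 0 -.0045;-.5 .12 0 0 0 0;-.9 .23 0 0 0 0;-.9 .23 0 0 0 0;-.9 .23 0 0 0 0;-.9 .23 0 0 0 0;-.9 .23 0 0 0 0;-.9 .23 0 0 0 0;-.9 .23 0 0 0 0;-.9 .23 0 0 0 0;-.9 .23 0 0 0 0;-.9 .23 0 0 0 0;-.9 .23 0 0 0 0;-.33 .08 0 0 0 0;0 0 0 0 0 0;0 0 0 0 0 0'; python3 go.py 486.7 -125 14 3
python3 - <<'E'
from h import *
c=grab('wrist');save(c,'w8.png')
E
```

```text
clock: 46.12
eef_pos: [485.6, -125.3, 142.1]
eef_rot: [-3.141, -0.0, 1.624]
wrist_force: [-0.2, 0.0, -0.6]
finger_gap: 40.4
finger_force: 12.0
turn [-0.0002 -0.0001  0.0002] rows 0.0 | then shift units [0.007 0.029 3.202] | pos [ 485.6 -125.3  142.1] t 46.12 gap 40.4
```

View pics/w8.png

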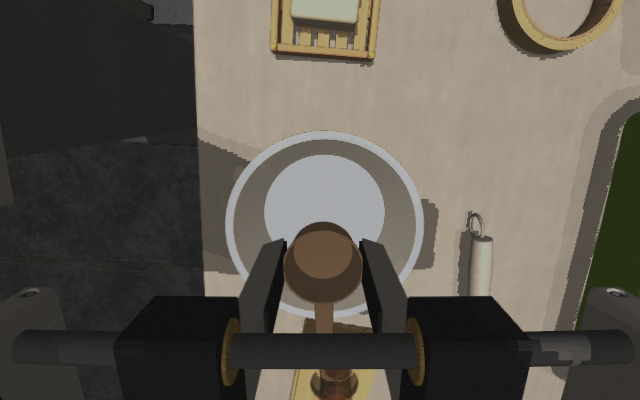

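The scoop is held level over the bowl, which is centred at (324,222). Lowering and releasing with a part opening.

```bash
python3 -m creep '0 .03 .8 0 0 0;0 0 .8 0 0 0;0 0 .6 0 0 0;0 0 .4 0 0 0;0 0 .3 0 0 0;0 0 .2 0 0 0;0 0 .06 0 0 0;0 0 0 0 0 0'; python3 -m creep '0 0 .03 0 0 0;0 0 0 0 0 0'; python3 -m creep '0 0 0 0 0 0;0 0 0 0 0 0;0 0 0 0 0 0;0 0 0 0 0 0' .4; python3 -m creep '0 0 -.2 0 0 0;0 0 -.6 0 0 0;0 0 -.9 0 0 0;0 0 -.9 0 0 0;0 0 -.9 0 0 0'; python3 -m creep '-.5 -.9 -.2 0 0 0;-.5 -.9 0 0 0 0;-.5 -.9 0 0 0 0;-.5 -.9 0 0 0 0;0 0 0 0 0 0;0 0 0 0 0 0'
python3 - <<'E'
from h import *
c=grab('top');save(c,'top9.png');W=cloud(c);Z=W[...,2]
def r(n,x,y,d,e,a,b):
    m=(Z>a)&(Z<b)&(abs(W[...,0]-x)<d)&(abs(W[...,1]-y)<e)
    print(n,m.sum(),np.median(W[m][:,2]).round(1),cv2.minAreaRect(W[m][:,:2].astype(np.float32)))
r('b2',479,50,45,48,35,60);r('b1',481,149,45,48,35,60);r('scoop',487,-143,45,45,15,60);r('stamp',592,210,30,30,40,75)
r('d2',507,-309,25,25,90,120);r('d1',491,-436,25,25,90,120);r('brown',498,-371,25,25,90,120)
cv2.imwrite('pics/end.png',cv2.resize(c['color'][130:230,150:510,::-1],None,fx=2.2,fy=2.2))
E
```

```text
clock: 47.18
eef_pos: [487.3, -126.3, 16.3]
eef_rot: [3.141, 0.0, 1.623]
wrist_force: [-0.4, 0.5, -0.1]
finger_gap: 40.8
finger_force: 12.0
clock: 47.42
eef_pos: [487.2, -126.3, 15.0]
eef_rot: [3.141, 0.0, 1.623]
wrist_force: [-0.1, 0.3, -0.9]
finger_gap: 40.4
finger_force: 12.0
clock: 47.92
eef_pos: [487.1, -126.2, 14.9]
eef_rot: [3.142, -0.0, 1.623]
wrist_force: [-0.4, -0.1, 0.6]
finger_gap: 56.5
finger_force: 0.0
clock: 48.55
eef_pos: [487.0, -126.2, 156.7]
eef_rot: [3.141, 0.0, 1.623]
wrist_force: [-0.7, -0.3, 0.2]
finger_gap: 56.5
finger_force: 0.0
clock: 49.3
eef_pos: [347.9, -213.6, 163.3]
eef_rot: [3.141, 0.0, 1.623]
wrist_force: [0.5, 0.7, -0.7]
finger_gap: 56.2
finger_force: 0.0
b2 444 42.7 ((478.8243103027344, 52.757198333740234), (67.84103393554688, 50.52000045776367), 87.0520248413086)
b1 512 42.9 ((479.80120849609375, 149.86187744140625), (72.30532836914062, 53.453372955322266), 88.63926696777344)
scoop 103 25.2 ((487.16937255859375, -143.2687225341797), (39.8399772644043, 77.93636322021484), 2.3040146827697754)
stamp 63 56.1 ((591.9701538085938, 210.7584991455078), (21.77814292907715, 23.082944869995117), 6.7944016456604)
d2 23 103.5 ((506.71435546875, -308.3282775878906), (10.33864974975586, 10.175357818603516), 4.848387718200684)
d1 21 104.3 ((489.6062927246094, -432.3318786621094), (8.456287384033203, 8.834803581237793), 77.4476318359375)
brown 84 108.1 ((499.3825988769531, -370.8023376464844), (20.927406311035156, 22.01506805419922), 42.11672592163086)
```

View pics/end.png

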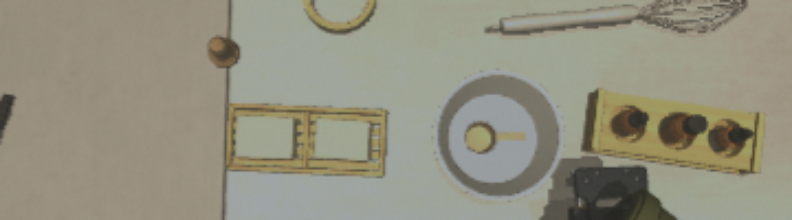

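The final view shows both bars in their bays, at crop (265,137) and (342,140), and the scoop lying in the bowl at (493,137). All three bottles stand in the rack, and the stamp is in place at (223,50). Handing in.

```bash
python3 -c "
from cell import manip
print(manip.sign_off())"
```

```text
the job is handed in; nothing more can be done
None
```

I handed the job in at about 49 s: both droppers stand in the outer rack holes, each bar lies flat in its own tray bay, the scoop is in the bowl, and the stamp and screw-capped bottle are where they were; the hand-in gave no verdict, so this rests on the final top-camera check.

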